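# Hold the spring clip gaping over the edge of the larger lid

### The job

Squeeze the spring clip by its two tails to take it off the bamboo rack, and hold it wide open over the very top of the larger wooden lid, so that the wood stands well inside the gaping jaws without the clip touching it anywhere; I will then slip the drinks card in beside the wood. Finish while still holding the clip squeezed open there: do not let it close, put it down or let go. Leave both lids and the other things on the table standing where they are.

Things in the scene. Friction and masses are not known exactly. Their poses are not given: they have to be found in the camera images.
- clip: Plain steel spring clip, 75 g, 30 wide (along its y), 86 tall, biting the rack's tall middle slat at the start, jaws down, two tails up in a V. Origin: centre of the coil (14 diameter, axis along y), 82 above the table at the start. The frame is that of the -x half; at the start z is up and x square to the slat. Sizes in mm throughout.
- clip_jaw (a joint): Opening of the clip, rad between its halves: 0 biting the 7 thick slat, -0.17 quite shut, 0.70 at the open stop. Squeezing the tails together along x opens it, each half turning by half the angle; let go, it snaps shut. Spring torque 0.30 N m at 0, 0.55 at the stop: 7 N on each tail tip to start it, 14 to 20 N at the stop by height of grip.
- tail_tip (a point): Top of the -x half's tail. Tails are flat, 24 wide, 3 thick. At the start they lean out 0.35 rad each, ending 43 above the coil's axis, 55 apart over their outer faces. Squeezed to the stop they stand parallel and upright, 22 over their outer faces, from the coil to 50 above its axis.
- lip_a (a point): Inner lower edge of the jaw lip (4 thick, 30 wide) on the clip's -x half, mid-width; 40 below the coil's axis when biting the slat.
- lip_b (a point): The same on the other, +x half. With the clip squeezed to the stop the lips are 34 apart and 36 below the coil's axis, and the free depth from the lips up to the coil is 29.
- rack: Bamboo rack, fixed to the table: base 110 x 130 x 14, with three upright slats along its y making slots; the middle slat, 7 thick, 90 long, top 75 above the table, carries the clip within 20 of its middle; the outer two, 47 to either side, reach only 33. Origin: centre of the underside.
- large_lid: The larger of two round wooden lids standing on edge: disc 150 diameter, 6 thick, its top 160 above the table. Stands loose on a bamboo foot 100 x 130 x 20 with two ribs to 34 high; 0.9 kg in all. Origin: centre of the foot's underside; x square to the lid's face (dark knob sticks out 24 mid -x face), y along the face; lid mid-plane x = 0.
- large_lid_top (a point): Highest point of the larger lid's rim, mid-thickness, 160 above the table; axes as large_lid.
- small_lid: The smaller lid, not to be used: disc 100 diameter, 6 thick, its top 110 above the table; otherwise like the larger. Rack and both lids stand in a row across the table, in any order.
- pan: Silver round roasting pan, 220 diameter, 50 high, two small side handles, beyond the row. Origin: centre of the underside. Leave alone.
- cup_a: White ceramic cup, 68 diameter, 55 high, upright beyond the row. Origin: centre of the underside. Leave alone.
- cup_b: A second cup like it. Leave alone.
- jebena: Black clay coffee pot with round belly (136 diameter), slim neck, spout and handle, 200 high, standing on a 12 high silicone ring at the far left. Origin: centre of its underside. Leave alone.

How it is judged:
On the way:
1. the clip, squeezed open in the fingers, is clear above the rack (z of clip in the frame of rack above 0.125 m and value of joint clip_jaw above 0.4 rad and contact force between the fingers and clip above 2 N and contact force between clip and rack below 0.2 N), for 0.1 s.
At the end, for the whole second after the job is handed in: Fingers hold the clip, open over 0.5 rad and still; its lips lie on either side of the larger lid, each 7 mm or more from the mid-plane, 6 to 27 mm below the rim top, within 18 mm of the highest point, turned within 0.3 rad, not touching the lid, which stands upright within 20 mm of its start (((x of lip_a in the frame of large_lid_top below -0.007 m and x of lip_b in the frame of large_lid_top above 0.007 m) or (x of lip_b in the frame of large_lid_top below -0.007 m and x of lip_a in the frame of large_lid_top above 0.007 m)) and z of lip_a in the frame of large_lid_top between -0.027 and -0.006 m and y of lip_a in the frame of large_lid_top between -0.018 and 0.018 m and z of lip_b in the frame of large_lid_top between -0.027 and -0.006 m and y of lip_b in the frame of large_lid_top between -0.018 and 0.018 m and angle between the y axis of clip and the y axis of large_lid_top, either way round below 0.3 rad and value of joint clip_jaw above 0.5 rad and contact force between the fingers and clip above 3 N and contact force between clip and large_lid below 0.5 N and linear speed of clip below 0.03 m/s and angle between large_lid's own z axis and vertical below 0.1 rad and distance of large_lid from where it was at the start of the episode below 0.02 m); the arm keeps its last pose, push and grip.
It fails at once if a lid, the pan, a cup or the coffee pot is shifted over 20 mm or tipped (distance of any of small_lid, pan, cup_a, cup_b, jebena, large_lid from where it was at the start of the episode above 0.02 m or angle between any of small_lid, pan, cup_a, cup_b, jebena, large_lid's own z axis and vertical above 0.3 rad).
It also fails if it takes over 38 s, if anything falls off the work surface, if the arm or the gripper's body presses on something with over 40 N, if the wrist force passes 120 N, or if a joint passes its speed limit or range.

### The arm

A 7-joint arm with a two-finger parallel gripper is mounted at the origin on the work surface. World frame = base frame: x ahead of the robot, y to its left, z up, the work surface at z = 0. Lengths are in m, angles in rad, forces in N, time in s.
With the tool pointing down it reaches from about 0.4 to 0.9 m from the base axis. Payload 5.5 kg.
Tool frame: the origin (TCP) lies midway between the tips of the shut fingers; the grasp point (between the pads) lies 19 mm behind it (manip.grip_depth is the distance from the TCP to the grasp point, in m); z points along the fingers, x is the direction in which the jaws open and shut, and the axes are right-handed (so a half turn about z gives the same grasp; the last joint's range is limited). The gripper opens to 92 mm and grips with 3 to 60 N. Pads are 19 mm wide; open, the fingers measure 130 mm over their backs; the gripper's body (75 mm by 190 mm) begins 47 mm behind the grasp point.
Start: joints at [-0.962, 0.501, -0.427, 1.55, 0.221, 1.138, -0.21], TCP at [0.22, 0.612, 0.227] pointing down, gripper open.
Joint ranges: [-2.88, 2.88], [-0.31, 2.03], [-1.54, 1.56], [0.2, 2.42], [-1.41, 4.55], [0.19, 2.02], [-2.57, 2.57]. Speed limits (rad/s): [2.57, 2.57, 3.14, 3.14, 3.14, 3.14, 3.14].

### API

Orientations are given as a unit quaternion [x, y, z, w].
In Python, from bench import manip, effector, viewer gives the robot as it stands. Calls block until the motion is done:
- manip.move_pose(position, orientation): joint-space move of the TCP to a pose.
- manip.servo_line(position, ori=None, vel=0.15): straight line of the TCP; ori=None keeps the orientation; vel is the mean speed in m/s.
- manip.movej(angles): joint-space move.
- effector.open_jaws() and effector.close(f_grip=None): open the fingers fully, or close them until they stop; f_grip is the grip in N (None keeps the last).
- manip.sleep(seconds).
- manip.solve_ik(position, orientation): joint angles nearest the present ones, or None.
- viewer.get_image(name): name is "side" or "top"; returns the picture (420x560x3 uint8, red, green, blue); there is no depth.
- viewer.get_calibration(name): a dict with "vfov" (degrees; the focal length in pixels is half the picture's height over the tangent of half this angle, whatever the lens; pixels are square), "cx", "cy" (the principal point, pixels), "eye" and "attitude" of the camera in the world. Camera axes: x right, y down, z forward; pixel columns grow to the right and rows downward; lengths in m; the calibration is good to about 2 mm. A picture is of the moment at which its call begins. get_calibration takes no time and is no camera call.
A pose or a line that the arm cannot do raises manip.PlanningError and nothing moves.
- manip.hand_in(): hands the job in, once; it reports no verdict.
Readings, each from a call of its own:
- manip.current_clock(): time.
- manip.current_q(): joint angles.
- manip.current_joint_velocities(): joint speeds.
- manip.current_tau(): joint torques, N m.
- manip.current_tool_pos(): TCP position.
- manip.current_tcp_rot(): TCP orientation.
- manip.current_force(): force on the tool from outside, world axes, zero at the start.
- manip.current_wrist_torque(): the same for the moment, N m.
- manip.current_finger_gap(): finger opening in m.
Only numpy, scipy, OpenCV 4.12 (cv2) and the standard library are available. Lean on these libraries where they do the work, as an engineer would, in place of code of your own. Each camera call takes 0.05 s, during which the arm holds its last target.

## Working session

There is one attempt and no reset: what is moved stays moved. The work goes in short steps, each a Python script; the robot and the scene stay as the last script left them, time stands still between calls to the robot, and variables do not carry over. Pictures are saved under pics/ and viewed, and the job is handed in when it is done.

```bash
ls; mkdir -p pics
python3 - <<'E'
from bench import manip, effector, viewer
import cv2
for n in ("side","top"):
    im=viewer.get_image(n); cv2.imwrite(f"pics/{n}0.png",im[:,:,::-1]); print(n,viewer.get_calibration(n))
print(manip.current_clock(),manip.current_tool_pos(),manip.current_tcp_rot(),manip.grip_depth)
E
```

```text
pics
side {'vfov': 57.47740995002453, 'cx': 271.8138795794329, 'cy': 211.84217172260938, 'eye': array([ 0.13815754, -0.46110455,  0.77950115]), 'attitude': array([ 0.8627757 , -0.28966972,  0.13021002, -0.393389  ])}
top {'vfov': 47.73032685931387, 'cx': 270.0018783394841, 'cy': 205.01827602945173, 'eye': array([0.35958475, 0.09888509, 1.28974804]), 'attitude': array([-0.70344183,  0.70383974, -0.06593491,  0.07370069])}
0.1 [0.22012448 0.61091369 0.22579437] [ 8.18199345e-01  5.74933969e-01 -7.38206978e-04  4.66946650e-04] 0.0188
```

View pics/side0.png

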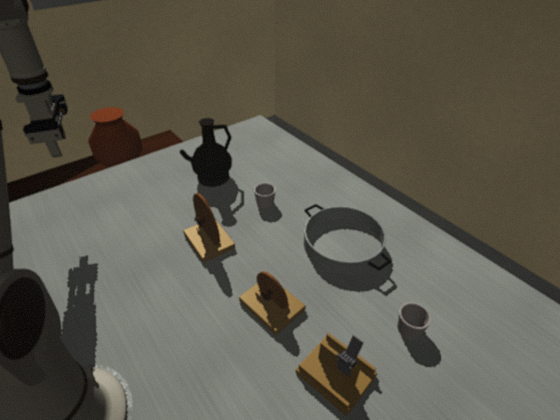

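View pics/top0.png

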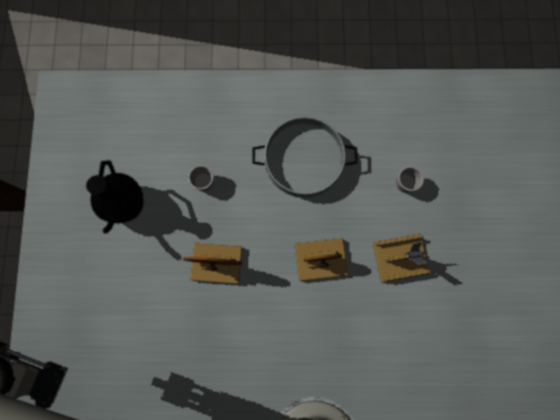

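The side view shows the large lid at about (205,220), the small lid at (270,290), and the rack with the clip at (350,355). In the top view the same things are at (213,261), (322,259) and (415,255). I'll enlarge these areas next.

```bash
cat > h.py <<'E'
import numpy as np, cv2
from bench import manip, effector, viewer
from scipy.spatial.transform import Rotation as R
def ray(n,u,v):
    c=viewer.get_calibration(n); f=210/np.tan(np.radians(c['vfov'])/2)
    d=R.from_quat(c['attitude']).apply([(u-c['cx'])/f,(v-c['cy'])/f,1.]); return np.array(c['eye']),d/np.linalg.norm(d)
def onz(n,u,v,z):
    e,d=ray(n,u,v); return e+d*(z-e[2])/d[2]
def tri(ps,pt):
    e1,d1=ray('side',*ps); e2,d2=ray('top',*pt)
    A=np.stack([d1,-d2],1); s=np.linalg.lstsq(A,e2-e1,rcond=None)[0]
    a=e1+d1*s[0]; b=e2+d2*s[1]; return (a+b)/2, np.linalg.norm(a-b)
def proj(n,p):
    c=viewer.get_calibration(n); f=210/np.tan(np.radians(c['vfov'])/2)
    q=R.from_quat(c['attitude']).inv().apply(np.asarray(p)-c['eye']); return q[0]/q[2]*f+c['cx'],q[1]/q[2]*f+c['cy']
def crop(im,x0,y0,x1,y1,k,name):
    o=np.clip(cv2.resize(im[y0:y1,x0:x1,::-1].astype(float)*1.5,None,fx=k,fy=k,interpolation=cv2.INTER_CUBIC),0,255).astype(np.uint8)
    for x in range(-(-x0//10)*10,x1,10):
        cv2.line(o,((x-x0)*k,0),((x-x0)*k,6),(0,255,0)); cv2.putText(o,str(x),((x-x0)*k,16),0,.35,(0,255,0))
    for y in range(-(-y0//10)*10,y1,10):
        cv2.line(o,(0,(y-y0)*k),(6,(y-y0)*k),(0,255,0)); cv2.putText(o,str(y),(8,(y-y0)*k+4),0,.35,(0,255,0))
    return o
E
python3 - <<'E'
from h import *
s=cv2.imread('pics/side0.png')[:,:,::-1]; t=cv2.imread('pics/top0.png')[:,:,::-1]
a=crop(s,290,320,390,415,6,''); b=crop(s,175,180,245,270,6,'')
cv2.imwrite('pics/s_rack.png',a); cv2.imwrite('pics/s_lid.png',b)
cv2.imwrite('pics/t_rack.png',crop(t,365,225,465,290,7,'')); cv2.imwrite('pics/t_lid.png',crop(t,175,230,255,295,8,''))
E
```

```text
(no output)
```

View pics/s_rack.png

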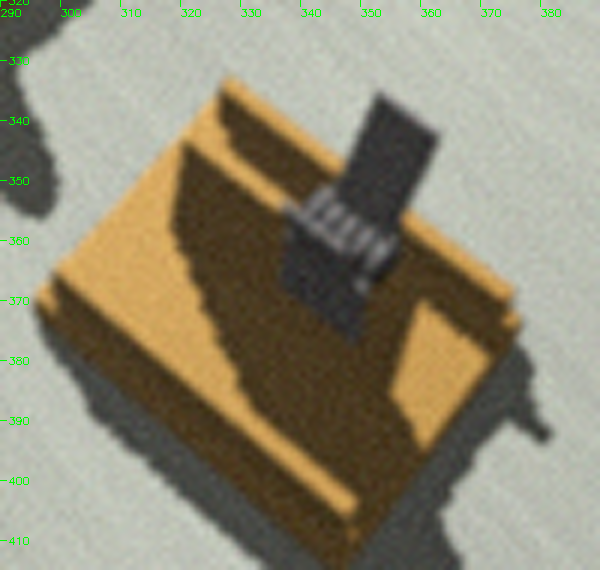

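View pics/t_rack.png

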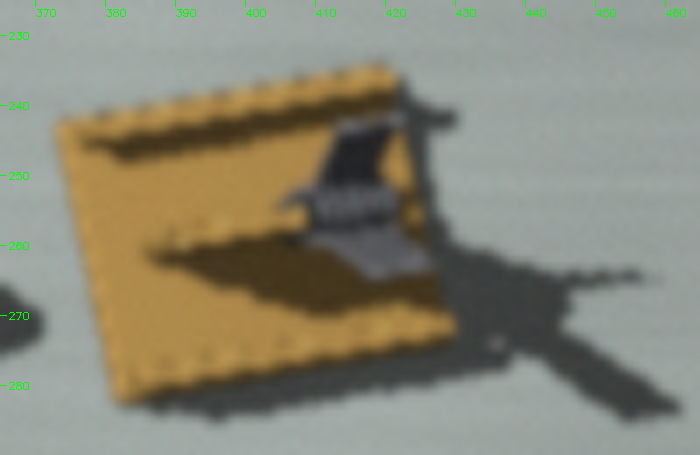

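View pics/s_lid.png

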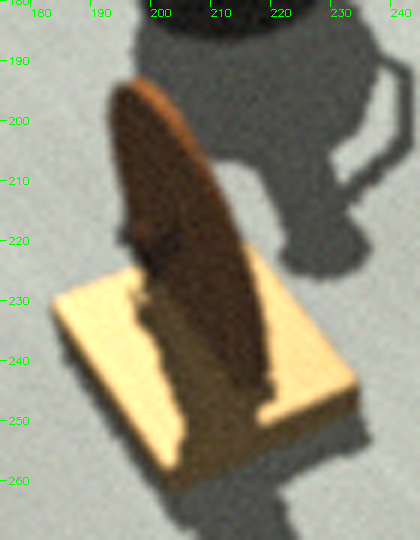

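View pics/t_lid.png

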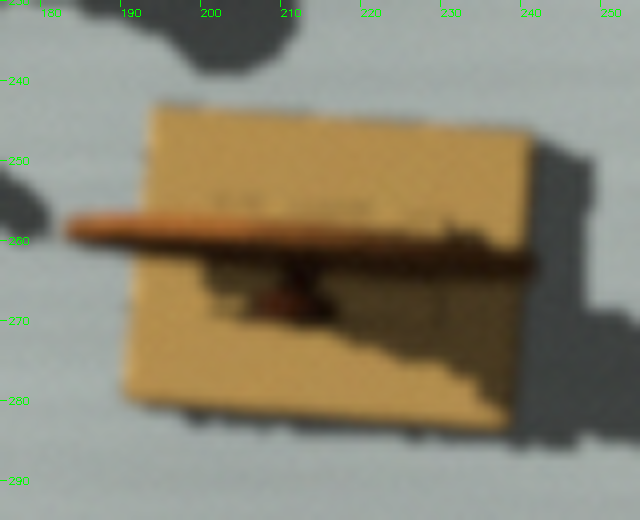

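Run:
```python
from h import *
np.set_printoptions(precision=4,suppress=True)
print("lid foot z=.02 top")
P=[onz('top',u,v,.02) for u,v in [(193.5,243),(241,246.5),(238.3,283),(190.3,280)]]; P=np.array(P);print(P,P.mean(0))
Q=[onz('side',u,v,.02) for u,v in [(182.5,230),(202.5,259.5),(234,244),(217,220)]]; Q=np.array(Q);print(Q,Q[:3:2].mean(0))
print("rack base/out slat")
S=[onz('top',u,v,.033) for u,v in [(373,243),(420,234.5),(429,272),(381.5,282)]]; S=np.array(S); print(S,S.mean(0))
S=[onz('side',u,v,.033) for u,v in [(326.5,333.5),(375,368),(297,367)]]; print(np.array(S))
for a,b in [((352,335),(413,242)),((363,343),(421.5,241.5))]: print(tri(a,b))
# predicted coil
for n,u,v,z in [('top',407.5,254,.089),('top',420,254,.089),('side',342,351,.089),('side',356,362,.089)]: print(n,onz(n,u,v,z))
# near tail tip
for u,v in [(415.5,264),(425.5,262.5)]: print('near',onz('top',u,v,.125))
# slat ends
print(onz('top',391,257,.075))
# lid
for u,v in [(182,258),(241,262.5)]: print('lid ends',onz('top',u,v,.085))
print(onz('side',197,193.5,.16))
```

```text
lid foot z=.02 top
[[0.5102 0.3187 0.02  ]
 [0.5007 0.1907 0.02  ]
 [0.404  0.1967 0.02  ]
 [0.4118 0.324  0.02  ]] [0.4567 0.2575 0.02  ]
[[0.41   0.3286 0.02  ]
 [0.4001 0.1946 0.02  ]
 [0.4974 0.1922 0.02  ]
 [0.5109 0.3055 0.02  ]] [0.4537 0.2604 0.02  ]
rack base/out slat
[[ 0.5083 -0.1603  0.033 ]
 [ 0.5309 -0.2859  0.033 ]
 [ 0.432  -0.3033  0.033 ]
 [ 0.4062 -0.1782  0.033 ]] [ 0.4693 -0.2319  0.033 ]
[[ 0.5048 -0.1686  0.033 ]
 [ 0.5293 -0.2848  0.033 ]
 [ 0.4051 -0.1881  0.033 ]]
(array([ 0.4977, -0.2377,  0.1261]), np.float64(0.004839432822705765))
(array([ 0.5008, -0.2603,  0.1245]), np.float64(0.00066767317197258))
top [ 0.4738 -0.2344  0.089 ]
top [ 0.4738 -0.2657  0.089 ]
side [ 0.4752 -0.2364  0.089 ]
side [ 0.4803 -0.2684  0.089 ]
near [ 0.446  -0.2424  0.125 ]
near [ 0.4497 -0.2669  0.125 ]
[ 0.4675 -0.1959  0.075 ]
lid ends [0.4643 0.3355 0.085 ]
lid ends [0.4529 0.1855 0.085 ]
[0.4537 0.2846 0.16  ]
```

```bash
cat >> h.py <<'E'
def down(ang):
    a=ang/2; return np.array([np.cos(a),np.sin(a),0,0])
E
python3 - <<'E'
from h import *
np.set_printoptions(precision=3,suppress=True)
for v in (257.5,261.5): print(onz('top',212,v,.16), onz('top',205,v,.16))
print(proj('top',[.456,.259,.16]),proj('side',[.456,.259,.16]))
for k in (0,np.pi,-np.pi): 
    print(k,manip.solve_ik([.473,-.2515,.3],down(.185+k)),manip.solve_ik([.473,-.2515,.1],down(.185+k)),manip.solve_ik([.457,.26,.2],down(-.072+k)))
E
```

```text
[0.459 0.249 0.16 ] [0.459 0.266 0.16 ]
[0.449 0.249 0.16 ] [0.449 0.266 0.16 ]
(np.float64(207.89031881205324), np.float64(258.75077215176395)) (np.float64(202.62083351052925), np.float64(198.06876755855384))
0 [-0.033  0.216  0.553  1.777 -0.122  1.183  0.741] [ 0.046  0.472  0.489  1.966 -0.31   0.777  0.898] [-0.483  0.281 -0.101  1.898  0.034  0.964 -0.671]
3.141592653589793 [-0.571  0.494  1.369  1.789 -0.506  1.283 -2.029] [-0.385  0.745  1.131  1.978 -0.83   0.981 -1.795] [-0.004  0.351 -0.682  1.883  0.261  0.998  2.271]
-3.141592653589793 [-0.571  0.494  1.369  1.789 -0.506  1.283 -2.029] [-0.385  0.745  1.131  1.978 -0.83   0.981 -1.795] [-0.004  0.351 -0.682  1.883  0.261  0.998  2.271]
```

Run:
```python
from h import *
p=manip.current_tool_pos(); print(manip.current_finger_gap())
manip.servo_line([p[0],p[1],.33],vel=.3)
manip.move_pose([.473,-.2515,.30],down(.185)); print(manip.current_clock())
manip.servo_line([.473,-.2515,.16],vel=.2)
print(manip.current_clock(),manip.current_tool_pos())
s=viewer.get_image('side'); t=viewer.get_image('top')
a=crop(s,280,270,380,400,4,''); b=crop(t,360,210,460,310,4,'')
h=max(a.shape[0],b.shape[0]); o=np.zeros((h,800,3),np.uint8); o[:a.shape[0],:400]=a; o[:b.shape[0],400:]=b
cv2.imwrite('pics/above.png',o)
```

```text
0.09185648902975019
3.7417
4.5917 [ 0.4737263  -0.25198621  0.16089684]
```

View pics/above.png

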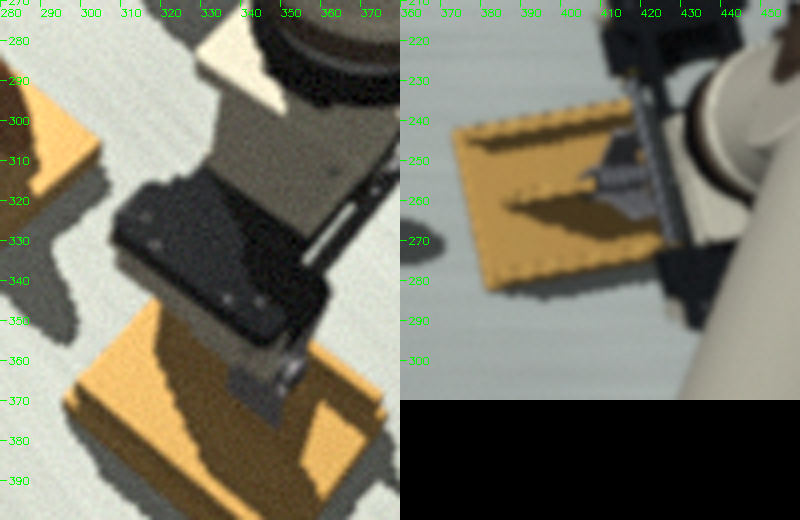

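Run:
```python
from h import *
np.set_printoptions(precision=3,suppress=True)
manip.servo_line([.473,-.2515,.100],vel=.1)
print(manip.current_tool_pos(),manip.current_force())
effector.close(f_grip=40)
print(manip.current_clock(),manip.current_finger_gap(),manip.current_force(),manip.current_tool_pos())
s=viewer.get_image('side'); t=viewer.get_image('top')
a=crop(s,280,270,380,400,4,''); b=crop(t,360,210,460,310,4,'')
h=max(a.shape[0],b.shape[0]); o=np.zeros((h,800,3),np.uint8); o[:a.shape[0],:400]=a; o[:b.shape[0],400:]=b
cv2.imwrite('pics/grip.png',o)
```

```text
[ 0.473 -0.252  0.1  ] [-0.031 -0.698  0.333]
6.5333 0.021272201053100268 [-4.018  3.039 26.568] [ 0.475 -0.253  0.104]
```

View pics/grip.png

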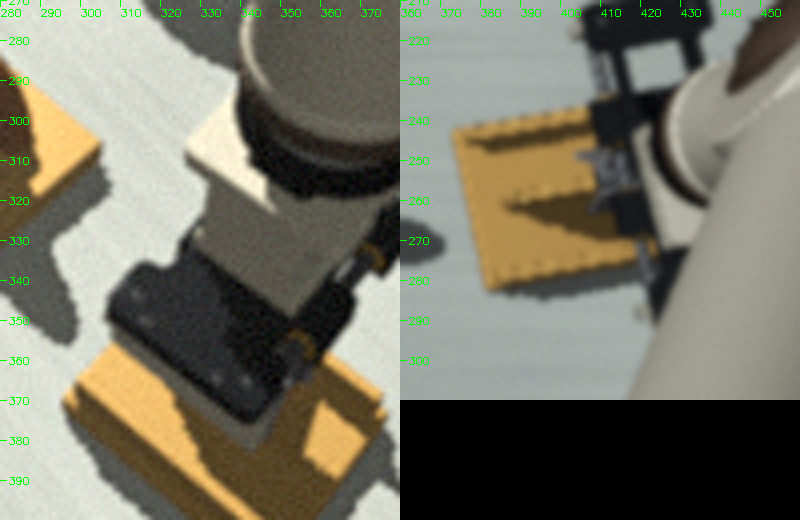

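Run:
```python
from h import *
np.set_printoptions(precision=3,suppress=True)
p=manip.current_tool_pos()
manip.servo_line([.473,-.2515,.20],vel=.08)
manip.servo_line([.473,-.2515,.33],vel=.2)
manip.sleep(.1)
print(manip.current_clock(),manip.current_finger_gap(),manip.current_force(),manip.current_tool_pos())
s=viewer.get_image('side'); t=viewer.get_image('top')
a=crop(s,280,200,380,340,4,''); b=crop(t,360,210,460,310,4,'')
h=max(a.shape[0],b.shape[0]); o=np.zeros((h,800,3),np.uint8); o[:a.shape[0],:400]=a; o[:b.shape[0],400:]=b
cv2.imwrite('pics/lift.png',o); cv2.imwrite('pics/lift_s.png',s[:,:,::-1])
```

```text
8.9333 0.0213194370482487 [-0.836 -0.346 -0.698] [ 0.472 -0.251  0.328]
```

View pics/lift.png

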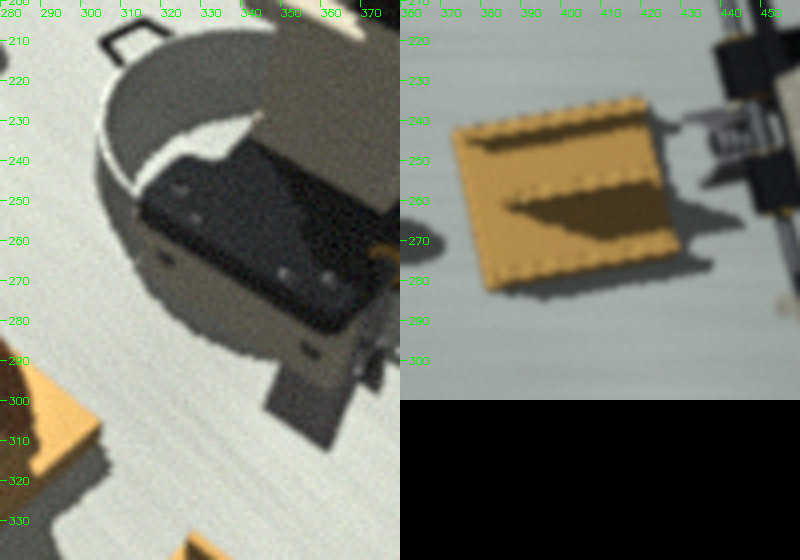

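View pics/lift_s.png

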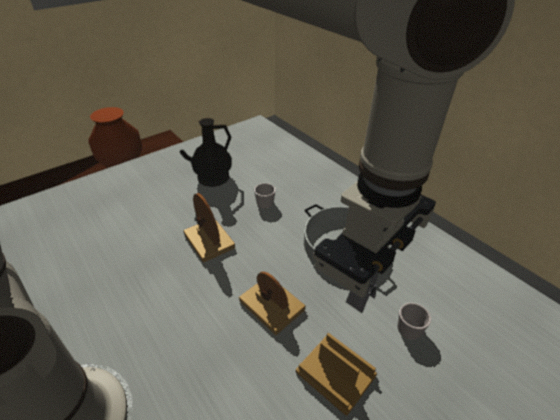

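Run:
```python
from h import *
np.set_printoptions(precision=4,suppress=True)
print(tri((343.5,302),(432.5,257)))
for z in (.255,.262,.27,.278):
  print(z, onz('side',343.5,302,z),onz('side',359.5,312.5,z),onz('top',432.5,257,z),onz('top',428.5,239,z))
```

```text
(array([ 0.4496, -0.2368,  0.2693]), np.float64(0.0014538947522951507))
0.255 [ 0.4576 -0.2301  0.255 ] [ 0.4636 -0.26    0.255 ] [ 0.4515 -0.2419  0.255 ] [ 0.4907 -0.2358  0.255 ]
0.262 [ 0.4534 -0.2332  0.262 ] [ 0.4593 -0.2627  0.262 ] [ 0.4509 -0.2396  0.262 ] [ 0.4898 -0.2336  0.262 ]
0.27 [ 0.4485 -0.2367  0.27  ] [ 0.4543 -0.2657  0.27  ] [ 0.4501 -0.237   0.27  ] [ 0.4888 -0.231   0.27  ]
0.278 [ 0.4436 -0.2403  0.278 ] [ 0.4494 -0.2688  0.278 ] [ 0.4494 -0.2344  0.278 ] [ 0.4878 -0.2284  0.278 ]
```

Run:
```python
from h import *
np.set_printoptions(precision=3,suppress=True)
manip.servo_line([.45,0,.33],down(.06),vel=.2)
manip.servo_line([.456,.259,.33],down(-.072),vel=.2)
manip.servo_line([.456,.259,.245],vel=.12)
manip.sleep(.2)
print(manip.current_clock(),manip.current_finger_gap(),manip.current_force(),manip.current_tool_pos(),R.from_quat(manip.current_tcp_rot()).as_matrix())
s=viewer.get_image('side'); t=viewer.get_image('top')
a=crop(s,150,120,250,260,4,''); b=crop(t,160,200,260,300,4,'')
h=max(a.shape[0],b.shape[0]); o=np.zeros((h,800,3),np.uint8); o[:a.shape[0],:400]=a; o[:b.shape[0],400:]=b
cv2.imwrite('pics/lid1.png',o)
```

```text
12.95 0.021443548184964033 [-0.065 -0.666 -0.44 ] [0.456 0.259 0.246] [[ 0.997 -0.072  0.001]
 [-0.072 -0.997  0.001]
 [ 0.001 -0.001 -1.   ]]
```

View pics/lid1.png

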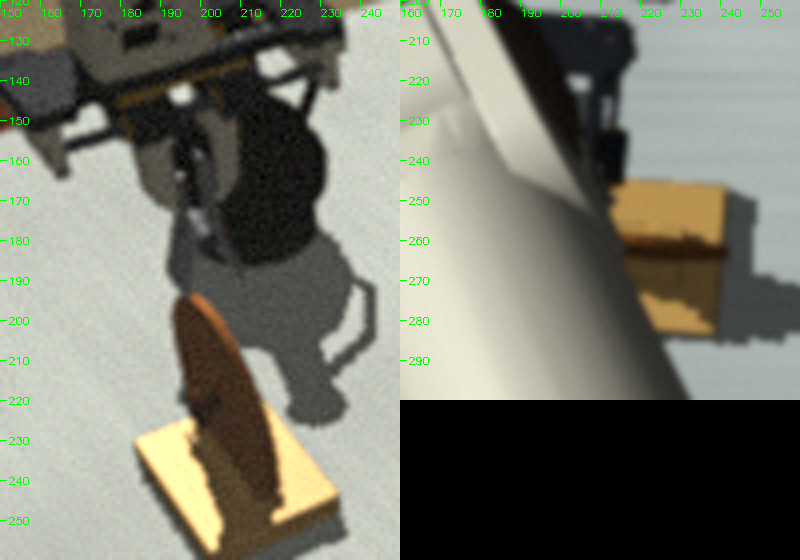

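Run:
```python
from h import *
s=viewer.get_image('side')
cv2.imwrite('pics/lid1s.png',s[:,:,::-1])
g=np.clip((s[125:210,165:240].astype(float)/255)**.5*255,0,255).astype(np.uint8)
cv2.imwrite('pics/lid2.png',crop((g/1.5).astype(np.uint8),0,0,75,85,7,''))
Rm=R.from_quat(manip.current_tcp_rot()).as_matrix(); p=manip.current_tool_pos()
for sx in (-17,17,-21,21):
  for sy in (-15,15): print(sx,sy,np.round(np.array(proj('side',p+Rm@np.array([sx,sy,58.5])/1000))-[165,125],1))
print(np.array(proj('side',[.456,.259,.16]))-[165,125])
```

```text
-17 -15 [27.7 63.9]
-17 15 [32.7 70.1]
17 -15 [39.9 59.5]
17 15 [45.1 65.5]
-21 -15 [26.2 64.5]
-21 15 [31.2 70.7]
21 -15 [41.3 59. ]
21 15 [46.5 65. ]
[37.62083351 73.06876756]
```

View pics/lid2.png

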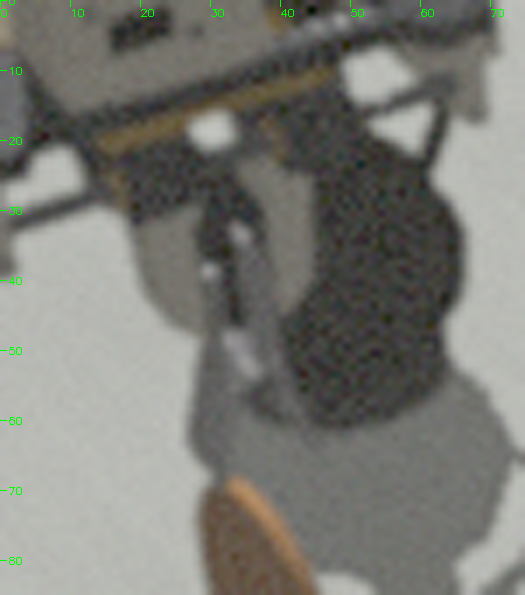

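Run:
```python
from h import *
np.set_printoptions(precision=4,suppress=True)
manip.servo_line([.456,.259,.201],vel=.04)
manip.sleep(.5)
print(manip.current_clock(),manip.current_finger_gap(),manip.current_force(),manip.current_tool_pos(),manip.current_joint_velocities())
s=viewer.get_image('side'); t=viewer.get_image('top')
cv2.imwrite('pics/lid3.png',s[:,:,::-1])
g=np.clip((s[145:260,165:245].astype(float)/255)**.5*255,0,255).astype(np.uint8)
cv2.imwrite('pics/lid4.png',crop((g/1.5).astype(np.uint8),0,0,80,85,7,''))
Rm=R.from_quat(manip.current_tcp_rot()).as_matrix(); p=manip.current_tool_pos()
for sx in (-17,17,-21,21):
  for sy in (-15,15): print(sx,sy,np.round(np.array(proj('side',p+Rm@np.array([sx,sy,58.5])/1000))-[165,145],1))
print(np.array(proj('side',[.456,.259,.16]))-[165,145])
```

```text
14.85 0.021330493020612486 [-0.058   0.1878 -0.911 ] [0.456 0.259 0.201] [-0.0001 -0.0002 -0.0009  0.0008 -0.0006 -0.0002 -0.0008]
-17 -15 [30.  57.5]
-17 15 [34.9 63.8]
17 -15 [41.9 53. ]
17 15 [46.9 59.1]
-21 -15 [28.6 58. ]
-21 15 [33.5 64.3]
21 -15 [43.2 52.5]
21 15 [48.3 58.6]
[37.6208 53.0688]
```

View pics/lid4.png

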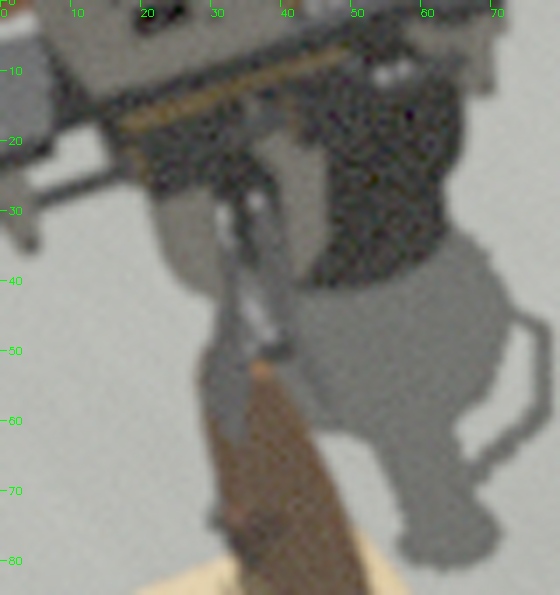

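View pics/lid3.png

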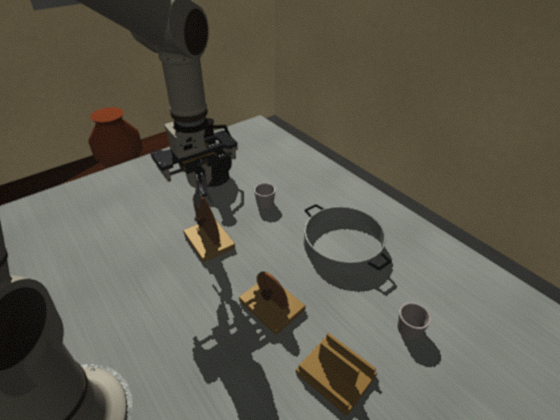

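Run:
```python
from bench import manip
manip.hand_in(); print(manip.current_clock(),manip.current_finger_gap())
```

```text
the job is handed in; nothing more can be done
the job is handed in; nothing more can be done
```

The clip is off the rack and held squeezed open over the top of the larger lid. I handed the job in at about 15 s, well inside the 38 s limit. No verdict is reported.

- **Squeeze:** I took the clip by its tails with a 40 N grip. The finger gap stayed at 21.3 mm, against the stated 22 mm over the tails at the open stop, so I take it as fully open. While closing, the clip pushed the gripper up about 4 mm with 27 N, and this vanished on lifting.
- **Position over the lid:** in mid-air, two views put the near lip 58.5 mm below the tool point. From that, the lips are about 16 mm below the rim top and about 17 mm either side of the lid's mid-plane.
- **Last checks:** the side picture showed the rim inside the jaws, with the near lip within about 1 pixel of where I expected it. External force was under 1 N, joint speeds were practically zero, and the lids and other things looked unmoved.
- **Not seen directly:** the arm hid the clip from the top camera at the end, and the far lip was hidden in the side view. The far lip's clearance is therefore worked out from the grip and the lid measurements.
- **Disagreements:** the lid's position differed by about 3 mm between the two cameras. At the stop above the lid, before the last descent, the near jaw looked about 2 pixels higher than predicted. Both are within the allowed margins.

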